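# Take the work light out of a lidded storage box and stand it on its charger

### The arm

A 6-joint arm with a two-finger parallel gripper is mounted at the origin on the work surface. World frame = base frame: x ahead of the robot, y to its left, z up, the work surface at z = 0. Lengths are in mm, angles in rad, forces in N, time in s.
With the tool pointing down it reaches from about 325 to 900 mm from the base axis. Payload 3.5 kg.
Tool frame: the origin (TCP) lies midway between the tips of the shut fingers; the grasp point (between the pads) lies arm.grip_depth behind it (arm.grip_depth is the distance from the TCP to the grasp point, in mm); z points along the fingers, y is the line along which they close (so a half turn about z gives the same grasp; the last joint's range is limited). The gripper opens to 85 mm and grips with 20 to 120 N. Pads are 22 mm wide; open, the fingers measure 114 mm over their backs; the gripper's body (76 mm by 85 mm) begins 54 mm behind the grasp point. The pads swing forward as they close: fully open they stand 13 mm farther back than shut.
Start: joints at [1.105, 0.276, -0.026, 1.268, 0, 1.467], TCP at [221.814, 584.312, 231.313] pointing down, gripper open.
Joint ranges: [-3.12, 3.12], [-0.85, 1.88], [-1.08, 1.24], [-1.95, 2.15], [-1.57, 1.53], [-3.14, 3.14]. Speed limits (rad/s): [2.57, 2.57, 3.14, 3.14, 3.14, 3.14].

### API

Orientations are given as [roll, pitch, yaw] about the fixed x, y, z axes, in that order (R = Rz(yaw) Ry(pitch) Rx(roll)).
In Python, from rig import arm gives the robot as it stands.
- The arm moves only by the tool servo_tool, never from a script. Its argument "steps" is a list of rows, each a list of 7 numbers: the shift along the tool's x, y, z in units of 1000 mm (1.0 is 1000 mm), then the turn, a rotation vector about the tool's x, y, z in units of 120 degrees (1.0 is 120 degrees), then the opening, from -1 (shut) to 1 (fully open). In form: [[tx, ty, tz, wx, wy, wz, gripper], ...]. A call has 1 to 10 rows; each row is the pose to reach, as a shift and turn from the pose commanded when the call began, along the tool's axes at that moment; what a row does not reach only later rows make up. A row lasts 1/12 s, in which the tool goes at most 41.7 mm and 7.16 degrees, less where a joint would pass 70% of its speed; a pose out of reach is approached as far as the arm can. A call with a number of a shift or a turn outside -1 to 1 is refused whole. A call with a gripper value outside its range is refused whole. The fingers move at their own pace and stop on an object; "newtons" is the grip in N (left out, the last holds). Time passes only in rows, so rows that repeat a pose let the fingers close. It gives the time, the measured TCP pose, the force, the opening and the grip force at its end, in the units of the state.
- arm.state(): the state, without advancing time (a new reading comes with each control period).
- arm.read_camera(name): name is "scene" or "top"; returns a dict with "pixels" (400x640x3 uint8, blue, green, red), "intrinsics" (3x3 intrinsics, pixels), "eye" and "rotation" of the camera in the world. Camera axes: x right, y down, z forward; pixel columns grow to the right and rows downward; lengths in mm; the calibration is good to about 2 mm. A picture is of the moment at which its call begins. There is no depth.
- arm.job_done(): hands the job in; it is judged then, once.
The state is a dict: "time_s": time; "joint_pos": joint angles; "dq": joint speeds; "tau": joint torques, N m; "eef_pos": TCP position; "tool_rot": TCP orientation; "force": force on the tool from outside, world axes, zero at the start; "torque": the same for the moment, N m; "width": finger opening in mm; "gripper_force": force on a finger pad.
Only numpy, scipy, OpenCV 4.12 (cv2) and the standard library are available. Lean on these libraries where they do the work, as an engineer would, in place of code of your own. Each camera call takes 0.05 s, during which the arm holds its last target. There are 200 camera calls.

### The job

Swing the clear lid of the black storage box right over so that it stays open by itself, lift the orange work light out of its sloping cradle and stand it upright, gently, in the middle of the round charging pad. Leave the lid open and the light standing there, and do not disturb the tape measure, the spray can or the screwdriver.

Things in the scene. Friction and masses are not known exactly. Their poses are not given: they have to be found in the camera images.
- box: Black storage box fixed to the table, 200 (x) by 240 (y) by 95 mm high, walls 5 mm. Origin under its centre, z up, x to the hinge side; its front (-x) faces the robot. Inside a grey sloped cradle holds the work light, foot centre at (50, -30, 25) mm. The cradle lies under the light to 75 mm along its length; its side cheeks (53 mm over all) end 35 mm along it. The tape measure is at +y.
- lid (a joint): Angle of the clear shell lid, rad: 0 shut (at the start), grows as its front edge rises, stop at 1.9 (leaning back). Free hinge on the far rim, no spring, about 0.35 kg. Balance point near 1.2: below it falls shut, beyond it falls back to the stop and stays. Shell 200 x 240 mm, 60 mm deep, its top 155 mm above the table when shut.
- lid_handle (a point): Middle of the orange round handle bar on the lid's top at the front edge: bar 10 mm thick, parallel to the box's y, 90 mm between its two end posts' centres, bar centre 35 mm above the lid's top (190 mm above the table when shut). Moves with the lid. The axes are the lid's own (as the box's when shut).
- lid_hinge (a point): Middle of the hinge axis, on the far rim of the box 95 mm above the table; the axis runs along the box's y. The handle bar lies 190 mm from it towards the robot and 95 mm above it when the lid is shut (212 mm radius).
- light_mid (a point): Centre of the orange work light: a cylinder 42 mm in diameter and 110 mm long, about 0.25 kg, black foot, orange middle, white lens band and black cap. The point lies on its axis 55 mm from either end; its z runs from foot to cap. It starts in its cradle, its cap leaning 30 degrees towards the front of the box. Both sides are free from 35 mm above the foot up; a grasp 20 to 35 mm below the cap leaves room for the hand.
- pad_top (a point): Centre of the top face of the round white charging pad with black middle, 110 mm in diameter, 10 mm high, fixed to the table; z up.
- tape: Yellow tape measure 60 x 34 x 58 mm standing loose in the box at its +y side; origin under its centre. A bystander.
- can: Spray can 56 mm in diameter, 140 mm tall, standing loose behind the pad (seen from the robot); origin under its centre. A bystander.
- driver_grip (a point): Handle of a screwdriver about 180 mm long lying loose on the table in front of the box, roughly along the box's front. A bystander.
Things that resemble listed ones, but are neither listed nor needed, are in the scene too. Of the things that look like the part that bears pad_top, the largest one is meant.

How it is judged:
By the outcome, as a careful person would: the job done as asked, in the order asked, and still so for the second after the job is handed in, with the robot touching nothing.
It also fails if it takes over 56 s, if anything falls off the work surface, if the arm or the gripper's body presses on something with over 40 N, if the wrist force passes 120 N, or if a joint passes its speed limit or range.

## Working session

There is one attempt and no reset: what is moved stays moved. The work goes in short steps, Python scripts to look and compute and a tool call to move; the robot and the scene stay as the last step left them, time stands still between calls to the robot, and variables do not carry over. Pictures are saved under pics/ and viewed, at most 10 in all, crops included, and the job is handed in when it is done.

Besides the shell and the picture viewer there is one more tool, called as name(argument=value, ...) on one line, values as JSON. servo_tool: Moves the arm, as the interface text tells. Its arguments: {"type":"object","properties":{"steps":{"type":"array","items":{"type":"array","items":{"type":"number"}}},"newtons":{"type":"number"}},"required":["steps"]}

```bash
ls; mkdir -p pics; python3 - <<'E'
from rig import arm
import cv2,pickle
for n in("scene","top"):
    c=arm.read_camera(n);cv2.imwrite(f"pics/{n}0.png",c["pixels"]);print(n,c["intrinsics"],c["eye"],c["rotation"]);pickle.dump(c,open(f"{n}0.pkl","wb"))
print(arm.state(),arm.grip_depth)
E
```

```text
pics
scene [[510.72301046   0.         314.36566881]
 [  0.         510.72301046 193.0881079 ]
 [  0.           0.           1.        ]] [1004.64018342 -572.30362872 1107.11508646] [-2.48599951 -0.00905298  0.7087621 ]
top [[397.62643304   0.         326.30060119]
 [  0.         397.62643304 201.18583646]
 [  0.           0.           1.        ]] [391.16804205   2.5003911  909.38353039] [-2.96198412  0.03765236 -1.55237717]
{'time_s': 0.1, 'joint_pos': array([ 1.10460825e+00,  2.77064345e-01, -2.77362562e-02,  1.26800101e+00,
        2.08293123e-06,  1.46737290e+00]), 'dq': array([-0.00048698, -0.00144688,  0.00327621,  0.00117076, -0.0004458 ,
        0.00093891]), 'tau': array([ 7.24915990e-04, -4.46709287e+01,  2.96128303e+01,  8.45211383e-03,
       -3.45649755e-05,  4.67264371e-06]), 'eef_pos': array([221.49323417, 583.68630097, 230.27044042]), 'tool_rot': array([-3.13959830e+00, -2.09095625e-04,  2.77882779e+00]), 'force': array([-0.19722032, -0.46896956, -0.09637325]), 'torque': array([-0.0261576 , -0.01599392, -0.02166654]), 'gripper_force': 0.0, 'width': 85.49363725827595} 18.700000000000003
```

View pics/scene0.png

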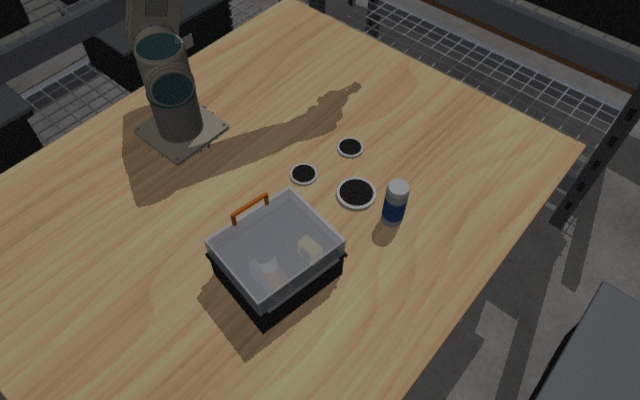

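View pics/top0.png

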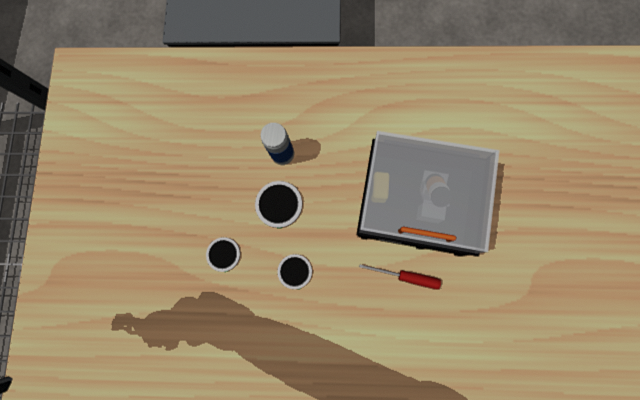

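The top picture has the pad at (279,204), the can at about (278,150), the handle bar from (400,230) to (455,238), the box at right (358–498, 134–254), the tape at (381,187) and the screwdriver at (400,277). I'll enlarge both to get finer positions.

```bash
cat > h.py <<'E'
import numpy as np,pickle,cv2
from scipy.spatial.transform import Rotation as R
def ray(c,u,v):
    K=c["intrinsics"];d=R.from_euler('xyz',c["rotation"]).apply(np.linalg.solve(K,[u,v,1.]));return np.array(c["eye"]),d
def atz(c,u,v,z):
    e,d=ray(c,u,v);return e+d*(z-e[2])/d[2]
def proj(c,P):
    P=np.atleast_2d(P)
    p=R.from_euler('xyz',c["rotation"]).inv().apply(P-np.array(c["eye"]))@c["intrinsics"].T;return p[:,:2]/p[:,2:]
def tri(c1,p1,c2,p2):
    e,d=ray(c1,*p1);f,g=ray(c2,*p2);d/=np.linalg.norm(d);g/=np.linalg.norm(g)
    s=np.linalg.lstsq(np.c_[d,-g],f-e,rcond=None)[0];a=e+s[0]*d;b=f+s[1]*g;return (a+b)/2,np.linalg.norm(a-b)
E
python3 - <<'E'
from h import *
t=pickle.load(open('top0.pkl','rb'));s=pickle.load(open('scene0.pkl','rb'))
a=cv2.resize(t["pixels"][120:265,350:510],None,fx=4,fy=4,interpolation=2)
cv2.imwrite('pics/c1.png',a)
b=cv2.resize(s["pixels"][175:335,195:355],None,fx=3.7,fy=3.7,interpolation=2)
cv2.imwrite('pics/c2.png',b)
for n,c in(('t',t),('s',s)):
    hsv=cv2.cvtColor(c["pixels"],cv2.COLOR_BGR2HSV)
    m=((hsv[...,0]<16)&(hsv[...,1]>190)&(hsv[...,2]>110)).astype('u1')
    k,l,st,ce=cv2.connectedComponentsWithStats(m)
    for i in range(1,k):
        if st[i,4]>40:print(n,st[i],ce[i])
print('pad',atz(t,279,204,10),atz(s,356,193,10))
print('h',[atz(t,u,v,190) for u,v in((400,230),(455,238))])
E
```

```text
t [401 227  55  13 232] [428.00862069 233.10775862]
t [400 273  41  15 288] [419.85069444 280.23958333]
s [231 193  36  23 102] [248.64705882 204.04901961]
pad [546.06296255 148.5069345   10.        ] [548.00761371 149.08942137  10.        ]
h [array([ 470.08682325, -101.97929782,  190.        ]), array([ 457.13821145, -199.48027147,  190.        ])]
```

View pics/c1.png

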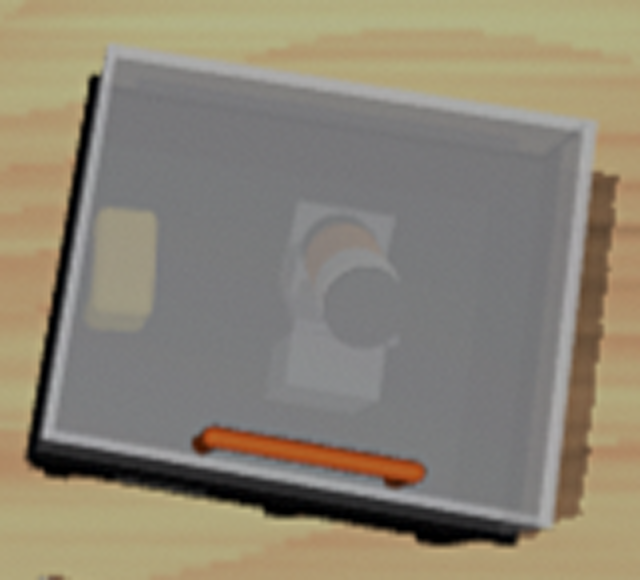

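View pics/c2.png

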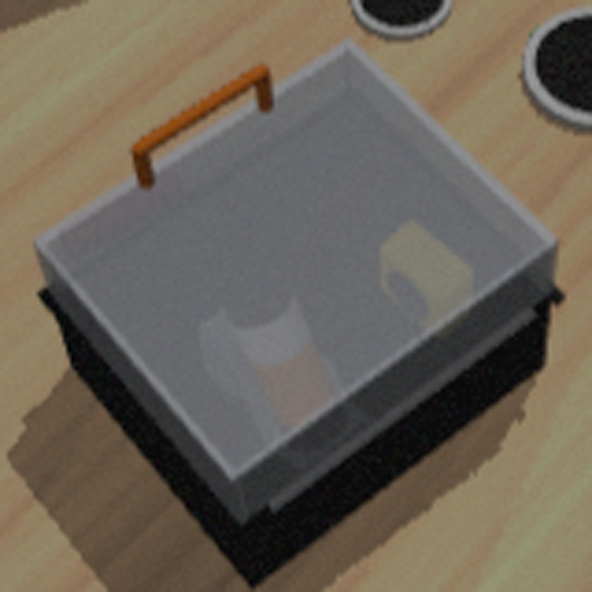

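The crops show the lid's top corners in the full top picture at about (377,132), (498.8,150.5), (487.5,251.3) and (360.5,229.3). The bar ends are at (401.3,229) and (456,238.5), and the lamp's cap centre is at about (441,196). In the scene picture the lid corners are near (289.5,187), (345,240), (258,303) and (206,241). Next I fit the box pose.

```bash
cat >> h.py <<'E'
def bx(b,p):
    p=np.atleast_2d(np.array(p,float));return R.from_euler('z',b[2]).apply(p)+[b[0],b[1],0]
E
python3 - <<'E'
from h import *
from scipy.optimize import least_squares
t=pickle.load(open('top0.pkl','rb'));s=pickle.load(open('scene0.pkl','rb'))
P=[[100,120,155],[100,-120,155],[-100,-120,155],[-100,120,155],[-90,48,190],[-90,-48,190]]
pt=np.array([[377,132],[498.8,150.5],[487.5,251.3],[360.5,229.3],[401.3,229],[456,238.5]])
# scene
ps=np.array([[345,240],[258,303],[206,241],[289.5,187],[267,194.5],[232,216]])
f=lambda b:np.r_[(proj(t,bx(b,P))-pt).ravel(),(proj(s,bx(b,P))-ps).ravel()]
r=least_squares(f,[560,-140,-.13],x_scale=[100,100,.1]);print(r.x,np.round(r.fun,1))
b=r.x
print('hinge',bx(b,[100,0,95]),'handle',bx(b,[-90,0,190]))
a=np.array([-.5,0,np.cos(np.pi/6)])
print('cap top',bx(b,np.array([50,-30,25])+110*a),proj(t,bx(b,np.array([50,-30,25])+110*a)),'seen ~441.5,196')
print('driver',atz(t,420,280,12),'can',atz(t,280,150,5), 'cantop',atz(t,273,134,140))
st=None
E
```

```text
[ 5.53472677e+02 -1.66100802e+02 -1.59462873e-01] [-0.6 -1.5  0.2 -0.8  0.4  0.5 -0.4  0.2  0.  -0.2 -1.2 -0.4  1.  -0.2
 -0.2  1.7 -2.5 -1.  -0.3 -1.9 -0.4 -0.4 -0.6  0.4]
hinge [[ 652.20394807 -181.97959344   95.        ]] handle [[ 464.61453222 -151.80988912  190.        ]]
cap top [[ 543.77247547 -194.92624356  120.26279442]] [[441.210758   197.67471496]] seen ~441.5,196
driver [ 380.03623074 -169.88693979   12.        ] can [677.32366446 152.11509576   5.        ] cantop [668.49046395 145.48220832 140.        ]
```

The box pose fits to about 2 mm, and the projected cap agrees with what I see. Next is a helper that turns targets into row numbers, used for the approach to above the handle.

```bash
cat >> h.py <<'E'
B=np.array([553.5,-166.1,-.1595])
def rows(targets):
    """targets: list of (pos, Rotation); print row numbers from the present pose"""
    from rig import arm
    s=arm.state();R0=R.from_euler('xyz',s["tool_rot"]);p0=s["eef_pos"]
    print('t',s["time_s"],'tcp',np.round(p0,1),'rot',np.round(s["tool_rot"],3),'F',np.round(s["force"],1),'w',round(s["width"],1),'q',np.round(s["joint_pos"],2))
    for p,Rt in targets:
        d=R0.inv().apply(np.ravel(p)-p0)/1000;w=(R0.inv()*Rt).as_rotvec()/np.radians(120)
        print(np.round(d,4),np.round(w,4))
def down(yaw,tilt=0): # tilt about box y
    return R.from_euler('z',B[2])*R.from_euler('y',tilt)*R.from_euler('z',-B[2])*R.from_euler('xyz',[np.pi,0,yaw])
Y1=np.pi/2+B[2]
E
python3 - <<'E'
from h import *
h=bx(B,[-90,0,190])[0]
rows([((410,180,300),down(2.1)),(h+[0,0,60],down(Y1))])
E
```

```text
t 0.1 tcp [221.5 583.7 230.3] rot [-3.14  -0.     2.779] F [-0.2 -0.5 -0.1] w 85.5 q [ 1.1   0.28 -0.03  1.27  0.    1.47]
[-0.3195 -0.3107 -0.0692] [-9.000e-04  2.000e-04  3.241e-01]
[-0.4883 -0.6014 -0.0186] [-9.000e-04  6.000e-04  6.529e-01]
```

servo_tool(steps=[[-0.32,-0.31,-0.07,0,0,0.33,0],[-0.32,-0.31,-0.07,0,0,0.33,0],[-0.32,-0.31,-0.07,0,0,0.33,0],[-0.32,-0.31,-0.07,0,0,0.33,0],[-0.32,-0.31,-0.07,0,0,0.33,0],[-0.32,-0.31,-0.07,0,0,0.33,0],[-0.32,-0.31,-0.07,0,0,0.33,0],[-0.32,-0.31,-0.07,0,0,0.33,0],[-0.32,-0.31,-0.07,0,0,0.33,0],[-0.49,-0.6,-0.04,0,0,0.653,0]], newtons=30)

```text
time_s: 0.93
eef_pos: [390.2, 206.9, 289.1]
tool_rot: [3.137, 0.0, 1.961]
force: [1.2, -0.2, 0.1]
width: 42.8
gripper_force: 0.0
```

```bash
python3 - <<'E'
from h import *
h=bx(B,[-90,0,190])[0]
rows([(h+[0,0,60],down(Y1))])
E
```

```text
t 0.9333 tcp [390.2 206.9 289.1] rot [3.137 0.    1.961] F [ 1.2 -0.2  0.1] w 42.8 q [ 0.34 -0.08 -0.3   1.35 -0.    1.52]
[-0.3601 -0.0678  0.039 ] [ 0.002  -0.0004  0.2624]
```

servo_tool(steps=[[-0.36,-0.07,0.03,0,0,0.26,0],[-0.36,-0.07,0.03,0,0,0.26,0],[-0.36,-0.07,0.03,0,0,0.26,0],[-0.36,-0.07,0.03,0,0,0.26,0],[-0.36,-0.07,0.03,0,0,0.26,0],[-0.36,-0.07,0.03,0,0,0.26,0],[-0.36,-0.07,0.03,0,0,0.26,0],[-0.36,-0.07,0.03,0,0,0.26,0],[-0.36,-0.07,0.03,0,0,0.26,0],[-0.36,-0.07,0.03,0,0,0.26,0]])

```text
time_s: 1.77
eef_pos: [461.7, -156.6, 256.6]
tool_rot: [3.141, 0.002, 1.412]
force: [-0.6, -0.8, -0.3]
width: 42.6
gripper_force: 0.0
```

servo_tool(steps=[[0,0,0,0,0,0,0],[0,0,0,0,0,0,0]])

```text
time_s: 1.93
eef_pos: [460.2, -150.8, 257.1]
tool_rot: [-3.14, -0.001, 1.418]
force: [0.1, 0.0, 0.3]
width: 42.3
gripper_force: 0.0
```

```bash
python3 - <<'E'
from h import *
from rig import arm
h=bx(B,[-90,0,190])[0]
rows([(h+[0,0,60],down(Y1)),(h+[0,0,-17.],down(Y1))])
c=arm.read_camera('scene');a=c["pixels"][110:270,170:330];cv2.imwrite('pics/s1.png',cv2.resize(a,None,fx=3.5,fy=3.5,interpolation=2))
E
```

```text
t 1.9333 tcp [ 460.2 -150.8  257.1] rot [-3.140e+00 -1.000e-03  1.418e+00] F [0.1 0.  0.3] w 42.3 q [-0.45  0.01 -0.28  1.28  0.    1.27]
[-0.0003  0.0046  0.0071] [-0.0008 -0.0004  0.003 ]
[-0.0004  0.0047  0.0841] [-0.0008 -0.0004  0.003 ]
```

View pics/s1.png

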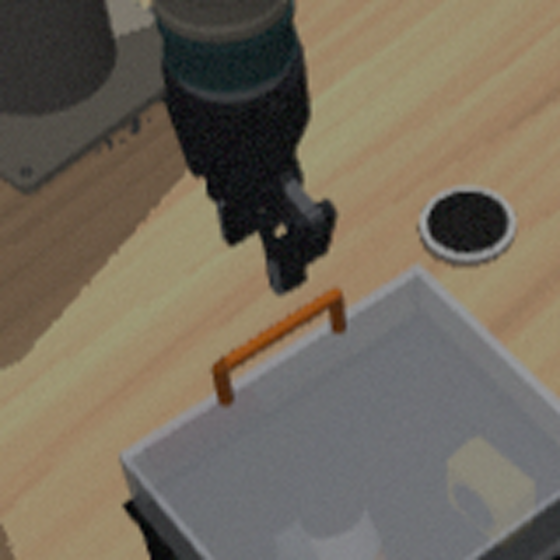

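The picture shows the gripper squarely above the middle of the orange bar (crop (280,335)), with the fingers either side of it. I descend and close.

servo_tool(steps=[[0,0.005,0.03,0,0,0,0],[0,0.005,0.06,0,0,0,0],[0,0.005,0.075,0,0,0,0],[0,0.005,0.083,0,0,0,0],[0,0.005,0.083,0,0,0,0],[0,0.005,0.083,0,0,0,-1],[0,0.005,0.083,0,0,0,-1],[0,0.005,0.083,0,0,0,-1],[0,0.005,0.083,0,0,0,-1],[0,0.005,0.083,0,0,0,-1]], newtons=30)

```text
time_s: 2.82
eef_pos: [463.4, -151.5, 176.1]
tool_rot: [-3.137, 0.001, 1.418]
force: [-7.2, 1.4, 8.1]
width: 8.9
gripper_force: 29.4
```

servo_tool(steps=[[0,0,0,0,0,0,-1],[0,0,0,0,0,0,-1],[0,0,0,0,0,0,-1]])

```text
time_s: 3.07
eef_pos: [463.4, -151.4, 176.1]
tool_rot: [-3.137, 0.0, 1.418]
force: [-8.1, 2.5, 6.6]
width: 8.6
gripper_force: 29.4
```

```bash
python3 - <<'E'
from h import *
T=[]
for th in np.radians([10,20,30,40,50,60,70,80,90,97]):
    q=R.from_euler('y',th).apply([-190,0,95])+[100,0,95-18.7]
    T.append((bx(B,q)[0],down(Y1)))
rows(T)
E
```

```text
t 3.0667 tcp [ 463.4 -151.4  176.1] rot [-3.137  0.     1.418] F [-8.1  2.5  6.6] w 8.6 q [-0.45  0.07 -0.39  1.11 -0.    1.28]
[-0.0003  0.0205 -0.0268] [-0.002   0.0002  0.0031]
[-0.0005  0.045  -0.0546] [-0.002   0.0002  0.0031]
[-0.0007  0.0739 -0.0778] [-0.002   0.0002  0.0031]
[-0.0009  0.1064 -0.0955] [-0.002   0.0002  0.0031]
[-0.0011  0.1414 -0.1074] [-0.002   0.0002  0.0031]
[-0.0014  0.178  -0.113 ] [-0.002   0.0002  0.0031]
[-0.0016  0.2151 -0.1121] [-0.002   0.0002  0.0031]
[-0.0018  0.2514 -0.1049] [-0.002   0.0002  0.0031]
[-0.0021  0.2859 -0.0914] [-0.002   0.0002  0.0031]
[-0.0022  0.3084 -0.0785] [-0.002   0.0002  0.0031]
```

The bar is held (8.6 mm, 29 N). I swing the lid along its arc, tool pointing down.

servo_tool(steps=[[0,0.004,-0.008,0,0,0,-1],[0,0.009,-0.017,0,0,0,-1],[0,0.0145,-0.0245,0,0,0,-1],[0,0.02,-0.032,0,0,0,-1],[0,0.032,-0.046,0,0,0,-1],[0,0.045,-0.059,0,0,0,-1],[0,0.059,-0.071,0,0,0,-1],[0,0.074,-0.082,0,0,0,-1],[0,0.09,-0.092,0,0,0,-1],[0,0.106,-0.1,0,0,0,-1]], newtons=30)

```text
time_s: 3.9
eef_pos: [570.3, -168.8, 278.6]
tool_rot: [3.141, 0.003, 1.417]
force: [-2.6, -0.9, 2.4]
width: 8.6
gripper_force: 29.7
```

```bash
python3 - <<'E'
from h import *
T=[]
for th in np.radians([40,45,50,55,60,65,70,75,80,85,90,95,100]):
    q=R.from_euler('y',th).apply([-190,0,95])+[100,0,95-14]
    T.append((bx(B,q)[0],down(Y1)))
rows(T)
E
```

```text
t 3.9 tcp [ 570.3 -168.8  278.6] rot [3.141e+00 3.000e-03 1.417e+00] F [-2.6 -0.9  2.4] w 8.6 q [-0.4   0.2  -0.02  1.35 -0.    1.33]
[ 0.     -0.0015  0.0027] [0.0005 0.0013 0.0029]
[-0.0001  0.0158 -0.0039] [0.0005 0.0013 0.0029]
[-0.0002  0.0336 -0.009 ] [0.0005 0.0013 0.0029]
[-0.0003  0.0518 -0.0125] [0.0005 0.0013 0.0029]
[-0.0005  0.0703 -0.0144] [0.0005 0.0013 0.0029]
[-0.0006  0.0888 -0.0147] [0.0005 0.0013 0.0029]
[-0.0007  0.1073 -0.0133] [0.0005 0.0013 0.0029]
[-0.0008  0.1256 -0.0104] [0.0005 0.0013 0.0029]
[-0.0009  0.1435 -0.0059] [0.0005 0.0013 0.0029]
[-0.001   0.1611  0.0002] [0.0005 0.0013 0.0029]
[-0.001   0.178   0.0078] [0.0005 0.0013 0.0029]
[-0.0011  0.1942  0.0168] [0.0005 0.0013 0.0029]
[-0.0012  0.2095  0.0272] [0.0005 0.0013 0.0029]
```

Small forces, so the arc fits. I continue towards 90°.

servo_tool(steps=[[0,0.016,-0.005,0,0,0,-1],[0,0.034,-0.011,0,0,0,-1],[0,0.052,-0.0145,0,0,0,-1],[0,0.07,-0.0165,0,0,0,-1],[-0.001,0.089,-0.017,0,0,0,-1],[-0.001,0.107,-0.0155,0,0,0,-1],[-0.001,0.1255,-0.0125,0,0,0,-1],[-0.001,0.1435,-0.008,0,0,0,-1],[-0.001,0.161,-0.002,0,0,0,-1],[-0.001,0.178,0.006,0,0,0,-1]])

```text
time_s: 4.73
eef_pos: [747.7, -197.6, 270.9]
tool_rot: [3.138, 0.003, 1.417]
force: [0.2, -2.7, 0.9]
width: 8.7
gripper_force: 30.4
```

```bash
python3 - <<'E'
from h import *
from rig import arm
T=[]
for th in np.radians([90,93,96,100]):
    q=R.from_euler('y',th).apply([-190,0,95])+[100,0,95-14]
    T.append((bx(B,q)[0],down(Y1)))
rows(T)
E
```

```text
t 4.7333 tcp [ 747.7 -197.6  270.9] rot [3.138e+00 3.000e-03 1.417e+00] F [ 0.2 -2.7  0.9] w 8.7 q [-0.34  0.54  0.43  1.46 -0.    1.38]
[ 0.0003 -0.0017 -0.0001] [0.0015 0.0014 0.0028]
[0.0002 0.0081 0.0052] [0.0015 0.0014 0.0028]
[0.0002 0.0176 0.011 ] [0.0015 0.0014 0.0028]
[0.0001 0.0298 0.0194] [0.0015 0.0014 0.0028]
```

servo_tool(steps=[[0,0.008,0.004,0,0,0,-1],[0,0.016,0.008,0,0,0,-1],[0,0.024,0.014,0,0,0,-1],[0,0.024,0.014,0,0,0,-1],[0,0.024,0.014,0,0,0,-0.4],[0,0.024,0.014,0,0,0,-0.4],[0,0.024,0.014,0,0,0,-0.4],[0,0.026,0.0,0,0,0,-0.4],[0,0.028,-0.02,0,0,0,-0.4],[0,0.03,-0.05,0,0,0,-0.4]])

```text
time_s: 5.57
eef_pos: [773.8, -199.1, 315.3]
tool_rot: [-3.133, -0.003, 1.419]
force: [0.6, -0.4, 0.4]
width: 25.6
gripper_force: 0.0
```

servo_tool(steps=[[0,0,-0.03,0,0,0,-0.4],[0,0,-0.04,0,0,0,-0.4]])

```text
time_s: 5.73
eef_pos: [776.3, -200.0, 364.3]
tool_rot: [3.136, 0.0, 1.419]
force: [0.0, -0.1, 0.8]
width: 25.7
gripper_force: 0.0
```

```bash
python3 - <<'E'
from h import *
from rig import arm
rows([])
c=arm.read_camera('scene');cv2.imwrite('pics/s2.png',c["pixels"])
E
```

```text
t 5.7333 tcp [ 776.3 -200.   364.3] rot [3.136 0.    1.419] F [ 0.  -0.1  0.8] w 25.7 q [-0.33  0.61  0.74  1.7   0.    1.39]
```

View pics/s2.png

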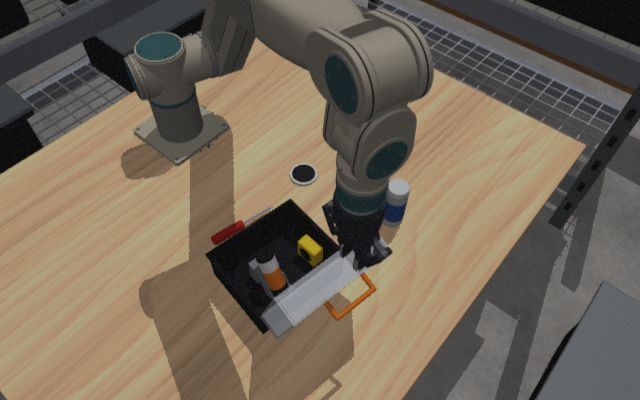

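The lid is open and leaning back with its handle at (350,300). The lamp is visible in the box with its cap at (266,257), and the tape is undisturbed at (310,249). Now I go to the pre-grasp, coaxial with the lamp.

```bash
cat >> h.py <<'E'
A=np.array([-.5,0,np.sqrt(.75)]);F=np.array([50,-30,25.])
def lg(s,back=0): # tcp with grasp point s mm up light's axis
    return bx(B,F+A*(s-18.7+back))[0]
RL=down(Y1+np.pi/2,-np.pi/6)
E
python3 - <<'E'
from h import *
from rig import arm
rows([(lg(80,130)+[0,0,60],RL),(lg(80,130),RL)])
c=arm.read_camera('scene');print(proj(c,bx(B,[F,F+110*A,F+90*A])))
E
```

```text
t 5.7833 tcp [ 776.8 -200.2  365.3] rot [3.134 0.    1.419] F [-0.1  0.   1.5] w 25.4 q [-0.33  0.61  0.74  1.69  0.    1.39]
[-0.0297 -0.2726  0.1125] [-0.1923 -0.1935 -0.7283]
[-0.0297 -0.2731  0.1725] [-0.1923 -0.1935 -0.7283]
[[280.6615144  290.87276935]
 [263.6288718  254.13304901]
 [266.83644722 261.05184761]]
```

servo_tool(steps=[[-0.01,-0.04,0,0,0,0,-0.4],[-0.02,-0.08,0,0,0,0,0],[-0.03,-0.12,0,-0.192,-0.193,-0.728,0.6],[-0.03,-0.16,0,-0.192,-0.193,-0.728,0.6],[-0.03,-0.2,0,-0.192,-0.193,-0.728,0.6],[-0.03,-0.24,0.02,-0.192,-0.193,-0.728,0.6],[-0.03,-0.273,0.05,-0.192,-0.193,-0.728,0.6],[-0.03,-0.273,0.08,-0.192,-0.193,-0.728,0.6],[-0.03,-0.273,0.11,-0.192,-0.193,-0.728,0.6],[-0.03,-0.273,0.11,-0.192,-0.193,-0.728,0.6]])

```text
time_s: 6.67
eef_pos: [493.6, -184.2, 237.8]
tool_rot: [3.041, 0.306, 2.355]
force: [-1.0, 0.1, -1.4]
width: 68.4
gripper_force: 0.0
```

```bash
python3 - <<'E'
from h import *
rows([(lg(80,130),RL)])
E
```

```text
t 6.6667 tcp [ 493.6 -184.2  237.8] rot [3.041 0.306 2.355] F [-1.   0.1 -1.4] w 68.4 q [-0.48 -0.12 -0.49  0.88  0.01  0.29]
[ 0.0046 -0.0008  0.0482] [-0.0742 -0.0863 -0.2788]
```

servo_tool(steps=[[0.005,0,0.03,-0.074,-0.086,-0.279,0.6],[0.005,0,0.045,-0.074,-0.086,-0.279,0.6],[0.005,0,0.045,-0.074,-0.086,-0.279,0.6],[0.005,0,0.045,-0.074,-0.086,-0.279,0.6],[0.005,0,0.045,-0.074,-0.086,-0.279,0.6],[0.005,0,0.045,-0.074,-0.086,-0.279,0.6],[0.005,0,0.045,-0.074,-0.086,-0.279,0.6],[0.005,0,0.045,-0.074,-0.086,-0.279,0.6]])

```text
time_s: 7.33
eef_pos: [510.9, -191.7, 203.8]
tool_rot: [-3.138, 0.536, 2.975]
force: [0.2, 0.4, -0.2]
width: 68.2
gripper_force: 0.0
```

```bash
python3 - <<'E'
from h import *
from rig import arm
rows([(lg(80,130),RL),(lg(80,0),RL)])
c=arm.read_camera('scene');a=c["pixels"][150:310,180:340];cv2.imwrite('pics/s3.png',cv2.resize(a,None,fx=3.5,fy=3.5,interpolation=2))
E
```

```text
t 7.3333 tcp [ 510.9 -191.7  203.8] rot [-3.138  0.536  2.975] F [ 0.2  0.4 -0.2] w 68.2 q [-0.59 -0.16 -0.67  0.56  0.21 -0.37]
[0.0133 0.002  0.0073] [-0.0033  0.006  -0.0028]
[0.0149 0.0029 0.1373] [-0.0033  0.006  -0.0028]
```

View pics/s3.png

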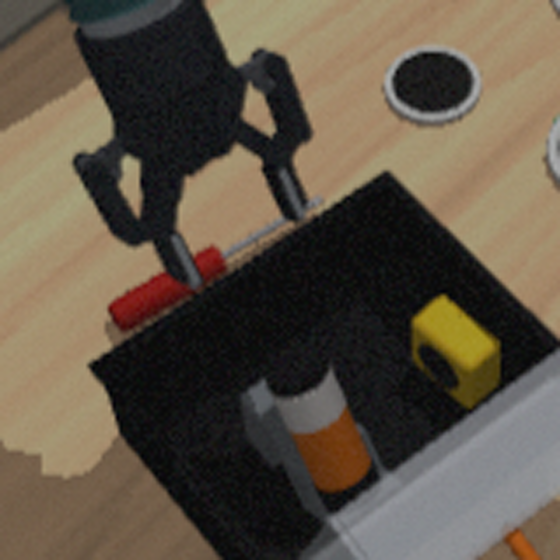

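The fingers straddle the lamp's axis, with the cap at crop (300,365) and the tape well clear. I align, then slide down along the axis.

servo_tool(steps=[[0.014,0.002,0.008,-0.003,0.006,-0.003,0.6],[0.014,0.002,0.03,-0.003,0.006,-0.003,0.6],[0.015,0.003,0.055,-0.003,0.006,-0.003,0.6],[0.015,0.003,0.08,-0.003,0.006,-0.003,0.6],[0.015,0.003,0.1,-0.003,0.006,-0.003,0.6],[0.015,0.003,0.118,-0.003,0.006,-0.003,0.6],[0.015,0.003,0.13,-0.003,0.006,-0.003,0.6],[0.015,0.003,0.136,-0.003,0.006,-0.003,0.6],[0.015,0.003,0.136,-0.003,0.006,-0.003,0.6],[0.015,0.003,0.136,-0.003,0.006,-0.003,0.6]])

```text
time_s: 8.22
eef_pos: [567.7, -198.7, 79.6]
tool_rot: [-3.139, 0.524, 2.986]
force: [-0.4, -0.4, -0.8]
width: 68.1
gripper_force: 0.0
```

```bash
python3 - <<'E'
from h import *
from rig import arm
rows([(lg(80,0),RL)])
E
```

```text
t 8.2167 tcp [ 567.7 -198.7   79.6] rot [-3.139  0.524  2.986] F [-0.4 -0.4 -0.8] w 68.1 q [-0.53  0.12 -0.71  0.25  0.18 -0.33]
[ 0.0006 -0.      0.0014] [-0.0002  0.0002  0.0015]
```

Within 2 mm of the target and no contact. I close.

servo_tool(steps=[[0,0,0,0,0,0,-1],[0,0,0,0,0,0,-1],[0,0,0,0,0,0,-1],[0,0,0,0,0,0,-1],[0,0,0,0,0,0,-1],[0,0,0,0,0,0,-1]], newtons=40)

```text
time_s: 8.72
eef_pos: [568.3, -199.2, 81.3]
tool_rot: [-3.139, 0.527, 2.986]
force: [-4.4, 1.6, 6.3]
width: 41.5
gripper_force: 39.9
```

servo_tool(steps=[[0,0,-0.008,0,0,0,-1],[0,0,-0.02,0,0,0,-1],[0,0,-0.04,0,0,0,-1],[0,0,-0.06,0,0,0,-1],[0,0,-0.085,0,0,0,-1],[0,0,-0.11,0,0,0,-1],[0,0,-0.135,0,0,0,-1],[0,0,-0.155,0,0,0,-1],[0,0,-0.17,0,0,0,-1],[0,0,-0.17,0,0,0,-1]])

```text
time_s: 9.55
eef_pos: [483.1, -185.8, 229.9]
tool_rot: [-3.136, 0.528, 2.986]
force: [0.4, -1.1, -2.2]
width: 41.2
gripper_force: 42.2
```

```bash
python3 - <<'E'
from h import *
p=np.array([547,148.8,0])
# natural yaw after moving: azimuth change
rows([((500,0,255),down(3.14)),(p+[0,0,10+61.3+70],down(3.4)),(p+[0,0,10+61.3+70],down(Y1+np.pi/2))])
E
```

```text
t 9.55 tcp [ 483.1 -185.8  229.9] rot [-3.136  0.528  2.986] F [ 0.4 -1.1 -2.2] w 41.2 q [-0.62 -0.24 -0.67  0.66  0.22 -0.41]
[-0.0022  0.186  -0.0288] [-0.0219  0.2514 -0.0725]
[0.0349 0.3409 0.0804] [-0.0546  0.2479 -0.1937]
[0.0349 0.3409 0.0804] [-0.002   0.2521  0.0011]
```

servo_tool(steps=[[0,0.02,-0.005,0,0.05,0,-1],[0,0.05,-0.01,-0.01,0.1,-0.03,-1],[0,0.085,-0.02,-0.02,0.15,-0.06,-1],[0,0.12,-0.029,-0.03,0.2,-0.1,-1],[-0.001,0.155,-0.029,-0.04,0.25,-0.13,-1],[-0.002,0.19,-0.029,-0.05,0.248,-0.16,-1],[-0.002,0.22,-0.029,-0.055,0.248,-0.19,-1],[-0.002,0.25,-0.029,-0.055,0.248,-0.194,-1],[-0.002,0.27,-0.029,-0.055,0.248,-0.194,-1],[-0.002,0.28,-0.029,-0.055,0.248,-0.194,-1]])

```text
time_s: 10.38
eef_pos: [514.7, 95.7, 250.9]
tool_rot: [3.137, -0.004, -2.878]
force: [-0.3, -0.7, -2.8]
width: 41.0
gripper_force: 42.3
```

servo_tool(steps=[[0,0,0,0,0,0,-1],[0,0,0,0,0,0,-1]])

```text
time_s: 10.55
eef_pos: [514.5, 92.9, 251.6]
tool_rot: [3.139, -0.004, -2.881]
force: [0.8, -0.5, -3.6]
width: 41.0
gripper_force: 42.3
```

```bash
python3 - <<'E'
from h import *
p=np.array([547,148.8,0])
rows([(p+[0,0,10+61.3+60],R.from_euler('xyz',[np.pi,0,3.4])),(p+[0,0,10+61.3],R.from_euler('xyz',[np.pi,0,3.4]))])
E
```

```text
t 10.55 tcp [514.5  92.9 251.6] rot [ 3.139 -0.004 -2.881] F [ 0.8 -0.5 -3.6] w 41.0 q [ 0.05  0.09 -0.21  1.28  0.   -0.21]
[-0.0462  0.0452  0.1203] [ 0.0014 -0.0017  0.0013]
[-0.0464  0.0451  0.1803] [ 0.0014 -0.0017  0.0013]
```

Lower to about 30 mm above the pad and check the lamp's tilt and its foot height.

servo_tool(steps=[[-0.015,0.015,0.02,0,0,0,-1],[-0.03,0.03,0.05,0,0,0,-1],[-0.046,0.045,0.08,0.001,-0.002,0.001,-1],[-0.046,0.045,0.11,0.001,-0.002,0.001,-1],[-0.046,0.045,0.135,0.001,-0.002,0.001,-1],[-0.046,0.045,0.15,0.001,-0.002,0.001,-1],[-0.046,0.045,0.15,0.001,-0.002,0.001,-1],[-0.046,0.045,0.15,0.001,-0.002,0.001,-1]])

```text
time_s: 11.22
eef_pos: [546.5, 147.4, 101.7]
tool_rot: [3.14, -0.0, -2.885]
force: [0.4, -0.0, -3.4]
width: 40.8
gripper_force: 42.3
```

```bash
python3 - <<'E'
from h import *
from rig import arm
p=np.array([547,148.8,0])
rows([(p+[0,0,10+61.3],R.from_euler('xyz',[np.pi,0,3.4]))])
s=arm.state()['eef_pos']
ims=[]
for n,o in(('scene',(300,120)),('top',(220,140))):
    c=arm.read_camera(n);u,v=o;a=c["pixels"][v:v+110,u:u+110]
    print(n,o,[np.round(proj(c,q)[0],1) for q in (p+[0,0,10],s-[0,0,61.3],s+[0,0,48.7])])
    ims.append(cv2.resize(a,None,fx=3.6,fy=3.6,interpolation=2))
cv2.imwrite('pics/p1.png',np.hstack(ims))
E
```

```text
t 11.2167 tcp [546.5 147.4 101.7] rot [ 3.14  -0.    -2.885] F [ 0.4 -0.  -3.4] w 40.8 q [ 0.15  0.27 -0.32  0.98  0.   -0.11]
[-0.0009  0.0012  0.0305] [ 0.0006 -0.0002 -0.001 ]
scene (300, 120) [array([355.6, 192.9]), array([356. , 186.1]), array([359.3, 158.8])]
top (220, 140) [array([278.9, 203.6]), array([277.4, 201.5]), array([268.5, 191.5])]
```

View pics/p1.png

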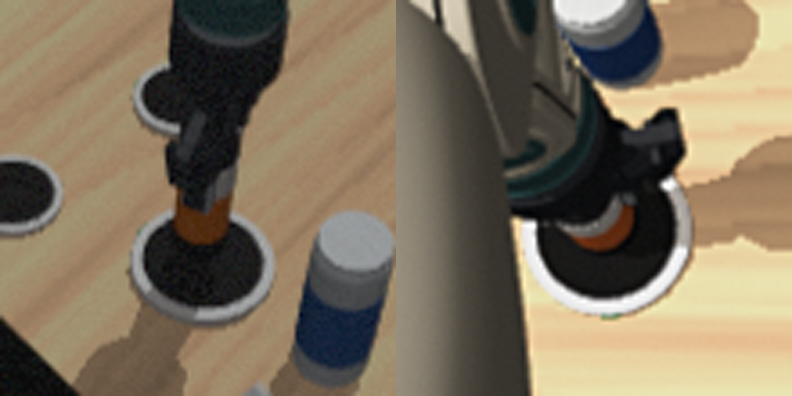

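The lamp hangs upright over the pad: its orange body is at left-crop (203,215) and the pad centre at (203,262). The can is clear. I lower it gently, watching the force.

servo_tool(steps=[[-0.001,0.001,0.008,0,0,0,-1],[-0.001,0.001,0.015,0,0,0,-1],[-0.001,0.001,0.02,0,0,0,-1],[-0.001,0.001,0.023,0,0,0,-1],[-0.001,0.001,0.025,0,0,0,-1],[-0.001,0.001,0.026,0,0,0,-1],[-0.001,0.001,0.026,0,0,0,-1]])

```text
time_s: 11.9
eef_pos: [548.0, 150.2, 76.4]
tool_rot: [3.14, 0.002, -2.883]
force: [0.3, 0.1, -3.5]
width: 41.2
gripper_force: 42.3
```

servo_tool(steps=[[0,0,0.001,0,0,0,-1],[0,0,0.002,0,0,0,-1],[0,0,0.003,0,0,0,-1],[0,0,0.003,0,0,0,-1]])

```text
time_s: 12.23
eef_pos: [548.2, 150.2, 73.6]
tool_rot: [3.14, 0.002, -2.883]
force: [-0.1, -1.0, -2.1]
width: 40.9
gripper_force: 42.3
```

servo_tool(steps=[[0,0,0.001,0,0,0,-1],[0,0,0.001,0,0,0,-1],[0,0,0.001,0,0,0,-1]])

```text
time_s: 12.48
eef_pos: [548.5, 150.3, 73.3]
tool_rot: [3.14, 0.003, -2.883]
force: [-1.8, 0.1, 2.3]
width: 41.5
gripper_force: 42.9
```

servo_tool(steps=[[0,0,0.001,0,0,0,-1],[0,0,0.001,0,0,0,-1],[0,0,0.001,0,0,0,-1]])

```text
time_s: 12.73
eef_pos: [548.6, 150.3, 73.3]
tool_rot: [3.14, 0.003, -2.883]
force: [-3.7, -0.3, 8.3]
width: 40.9
gripper_force: 43.6
```

The lamp touched down: z stopped at 73.3 and the force turned from −3.5 to +8 N. I release and retreat straight up.

servo_tool(steps=[[0,0,-0.001,0,0,0,-1],[0,0,-0.001,0,0,0,0.2],[0,0,-0.001,0,0,0,0.5],[0,0,-0.001,0,0,0,0.7],[0,0,-0.001,0,0,0,0.7],[0,0,-0.001,0,0,0,0.7],[0,0,-0.02,0,0,0,0.7],[0,0,-0.05,0,0,0,0.7],[0,0,-0.08,0,0,0,0.7],[0,0,-0.11,0,0,0,0.7]])

```text
time_s: 13.57
eef_pos: [547.6, 149.9, 182.4]
tool_rot: [3.14, 0.001, -2.883]
force: [0.9, 0.1, 0.3]
width: 72.9
gripper_force: 0.0
```

servo_tool(steps=[[0.03,0,-0.04,0,0,0,0.7],[0.07,0,-0.06,0,0,0,0.7],[0.11,0,-0.06,0,0,0,0.7],[0.14,0,-0.06,0,0,0,0.7],[0.14,0,-0.06,0,0,0,0.7],[0.14,0,-0.06,0,0,0,0.7]])

```text
time_s: 14.07
eef_pos: [410.7, 113.8, 241.3]
tool_rot: [3.14, 0.003, -2.884]
force: [0.7, -0.5, -0.2]
width: 72.7
gripper_force: 0.0
```

```bash
python3 - <<'E'
from h import *
from rig import arm
rows([])
c=arm.read_camera('scene');cv2.imwrite('pics/f1.png',cv2.resize(c["pixels"][100:350,150:450],None,fx=2.4,fy=2.4,interpolation=2))
E
```

```text
t 14.0667 tcp [410.7 113.8 241.3] rot [ 3.140e+00  3.000e-03 -2.884e+00] F [ 0.7 -0.5 -0.2] w 72.7 q [ 0.12 -0.09 -0.41  1.25  0.   -0.14]
```

View pics/f1.png

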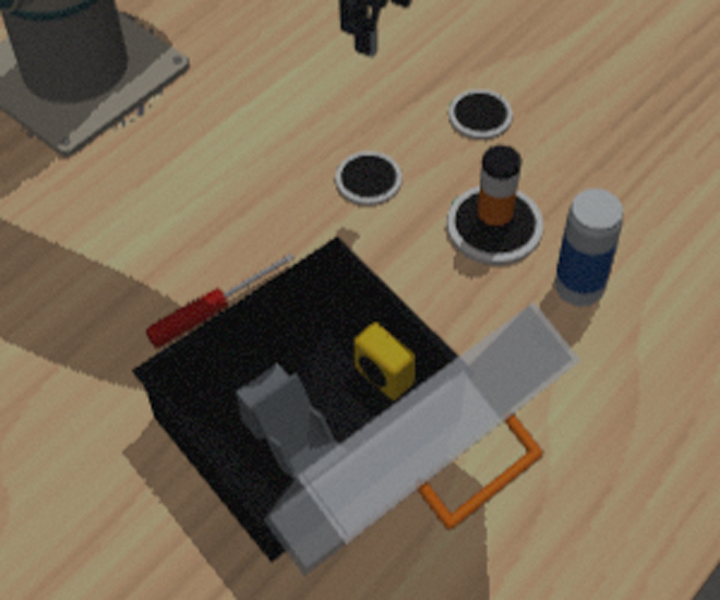

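The lamp stands upright in the middle of the large pad at crop (495,190). The lid is open, the tape, can and screwdriver are where they were, and the arm is clear.

```bash
python3 -c "
from rig import arm
print(arm.job_done())"
```

```text
the job is handed in; nothing more can be done
None
```

The job is handed in after about 14 s of robot time: the final picture showed the lid open by itself, the work light upright in the middle of the large charging pad, and the tape, can and screwdriver apparently undisturbed.

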